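Re-seat the yellow twist cap on the battery canister

TASK

The yellow cap of the spare-battery canister was put on carelessly and is riding high on top of its thread. Without taking it off, turn it backwards (counter-clockwise from above) until it drops into the thread, then screw it down clockwise until it is fully home, flush on the rim with its black pointer at the red closed mark, and let go. Leave the white-capped canister and the orange remote alone.

Things in the scene. Friction and masses are not known exactly. Their poses are not given: they have to be found in the camera images.
- cap_center (a point): Centre (half-way up) of the head of the only yellow cap. Head: ribbed upright cylinder, 62 mm diameter, 26 mm high, grip it across at any yaw; thread lugs hidden below. Loose, 80 g, turns easily. z up, x along the black pointer line on top. Height above the canister's foot: 125.5 mm riding, 113.5 dropped in, 109 home. Starts 34 to 60 degrees clockwise of the drop-in mark.
- canister: Grey canister under the yellow cap, stuck down. Origin: centre of underside, z up. 100 mm diameter to the shoulder at 70 mm, neck 56 mm diameter, rim at 96 mm. x points to the red closed mark; white drop-in mark 52 degrees counter-clockwise of it. Cap drops 12 mm with its pointer at white (within 8 degrees), then screws down 4.5 mm in 52 degrees clockwise to a stop at red.
- white_can: Bystander: a like grey canister with a white cap, already closed, stuck down, 100 mm diameter, 122 mm high. Origin at the centre of its underside, z up. A third one has a blue cap. Neighbours stand at least 130 mm apart, centre to centre.
- remote_center (a point): Bystander: centre of the loose orange remote control lying flat, 165 x 42 x 18 mm, x along its length.

How it is judged:
By the outcome, as a careful person would: the job done as asked, in the order asked, and still so for the second after the job is handed in, with the robot touching nothing.
It also fails if it takes over 32 s, if anything falls off the work surface, if the arm or the gripper's body presses on something with over 40 N, if the wrist force passes 120 N, or if a joint passes its speed limit or range.

ROBOT

A 7-joint arm with a two-finger parallel gripper is mounted at the origin on the work surface. World frame = base frame: x ahead of the robot, y to its left, z up, the work surface at z = 0. Lengths are in mm, angles in rad, forces in N, time in s.
With the tool pointing down it reaches from about 400 to 900 mm from the base axis. Payload 5.6 kg.
Tool frame: the origin (TCP) lies midway between the tips of the shut fingers; the grasp point (between the pads) lies 19 mm behind it; x points along the fingers, y is the direction in which the jaws open and shut, and the axes are right-handed (so a half turn about x gives the same grasp; the last joint's range is limited). The gripper opens to 92 mm and grips with 3 to 60 N. Pads are 20 mm wide; open, the fingers measure 128 mm over their backs; the gripper's body (75 mm by 189 mm) begins 69 mm behind the grasp point.
Start: joints at [-1.185, 0.468, -0.012, 1.603, 0.006, 1.071, -0.056], TCP at [270.297, 591.142, 214.592] pointing down, gripper open.
Joint ranges: [-2.53, 2.53], [-0.31, 2.02], [-1.57, 1.55], [0.28, 2.44], [-1.29, 4.43], [0.15, 1.84], [-2.92, 2.92]. Speed limits (rad/s): [2.57, 2.57, 3.14, 3.14, 3.14, 3.14, 3.14].

INTERFACE

Orientations are given as a rotation vector (axis times angle).
In Python, from cell import robot, grip, kin, viewer gives the robot as it stands. Calls block until the motion is done:
- robot.movep(position, orientation): joint-space move of the TCP to a pose.
- robot.servo_line(position, feed=150, rotation=None): straight line of the TCP; rotation=None keeps the orientation; feed is the mean speed in mm/s.
- robot.goto_joints(angles): joint-space move.
- grip(opening, newtons=None): opening from 0.0 (shut) to 1.0 (fully open); newtons is the grip in N (None keeps the last); returns when the fingers have stopped.
- robot.hold(seconds).
- kin.ik(position, orientation): joint angles nearest the present ones, or None.
- robot.observe(): the state.
- viewer.read_camera(name): name is "scene" or "top" or "wrist"; returns the picture (480x640x3 uint8, red, green, blue); there is no depth.
- viewer.camera_info(name): a dict with "camera_matrix" (3x3 intrinsics, pixels), "k1" (the pictures are not rectified: a ray, as slopes to the right and down, at radius r is drawn at 1 + k1 r^2 times it, then the intrinsics apply), "R" (3x3) and "t" (3): a world point X has camera coordinates R X + t. Camera axes: x right, y down, z forward; pixel columns grow to the right and rows downward; lengths in mm; the calibration is good to about 2 mm. A picture is of the moment at which its call begins: read the wrist's pose just before it. camera_info takes no time and is no camera call; for the wrist camera it gives the pose at the moment of the call.
A pose or a line that the arm cannot do raises robot.IKError and nothing moves.
- robot.job_done(): hands the job in, once; it reports no verdict.
Trained networks look in the newest picture that a camera, given by its name, has taken for a name from the list of things; names that differ only in an ending like _2 or _b are one class to them, and where a whole thing is asked for, a point or a joint stands for the part that bears it (a point fixed in the world has none). Each returns a list of dicts, best first, with "confidence" (0 to 1); they miss things now and then, are a little off and sometimes report something else, mostly with a low value. They report only what shows in the picture. A call takes as long as a camera call.
- viewer.silhouettes(name, camera): "mask" (480x640 bool, what is visible of it).
- viewer.pinpoint(name, camera): "at" ([x, y, z] in mm, in the coordinates of the camera as it stood for that picture, good to about 4 mm: a listed point, or the origin of a listed thing).
The state is a dict: "t": time; "joints": joint angles; "joint_velocities": joint speeds; "joint_torque": joint torques, N m; "tcp_pos": TCP position; "tcp_rot": TCP orientation; "contact_force": force on the tool from outside, world axes, zero at the start; "wrist_torque": the same for the moment, N m; "grip_width": opening from 0.0 (shut) to 1.0 (fully open).
Only numpy, scipy, OpenCV 4.12 (cv2) and the standard library are available. Lean on these libraries where they do the work, as an engineer would, in place of code of your own. Each camera call takes 0.05 s, during which the arm holds its last target. There are 200 camera calls.

## Working session

There is one attempt and no reset: what is moved stays moved. The work goes in short steps, each a Python script; the robot and the scene stay as the last script left them, time stands still between calls to the robot, and variables do not carry over. Pictures are saved under pics/ and viewed, about 8 in all and at most 12, crops included, and the job is handed in when it is done.

```bash
mkdir -p pics; ls
python3 - <<'E'
from cell import robot, grip, kin, viewer
import cv2, numpy as np
o=robot.observe();print(o['t'],o['tcp_pos'],o['tcp_rot'],o['grip_width'])
ims=[]
for c in ["scene","top"]:
    im=viewer.read_camera(c);cv2.imwrite(f'pics/{c}0.png',im[:,:,::-1])
    I=viewer.camera_info(c);R=np.array(I['R']);t=np.array(I['t'])
    print(c,(-R.T@t).round(), I['k1'])
    for n in ["cap_center","canister","white_can","remote_center"]:
        for d in viewer.pinpoint(n,c)[:3]:
            print(n,round(d['confidence'],2),(R.T@(np.array(d['at'])-t)).round(1))
E
```

```text
pics
0.0 [270.0973391  590.59781111 213.6754257 ] [ 0.33508798  1.54473459 -0.33777365] 0.9994393280472554
scene [1062.  191.  794.] -0.032952067140601685
cap_center 0.75 [571.1  17.1 127.7]
canister 0.84 [ 5.681e+02  1.890e+01 -3.000e-01]
white_can 0.83 [ 473.7 -236.    -4.6]
remote_center 0.97 [687.8  88.    5.3]
top [480.  17. 915.] 0.023732053647341402
cap_center 0.74 [574.2  14.2 128.4]
canister 0.89 [575.2  18.8  -1.5]
white_can 0.86 [ 474.6 -238.4   -0.5]
white_can 0.54 [574.3  21.1  -3.2]
remote_center 0.83 [690.6  83.    5.3]
remote_center 0.7 [ 5.716e+02  1.920e+01 -3.000e-01]
```

View pics/scene0.png

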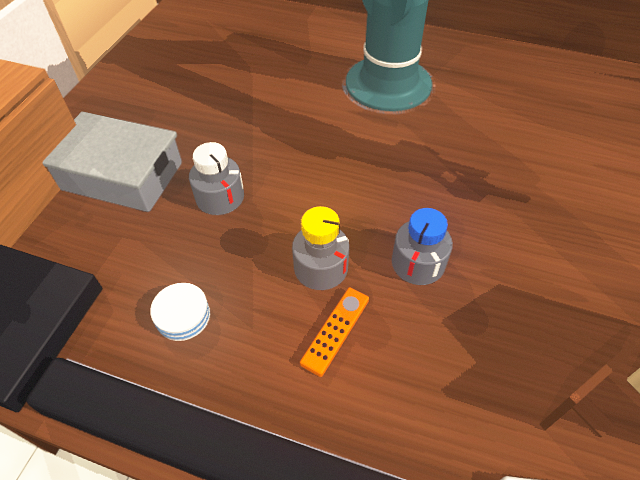

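View pics/top0.png

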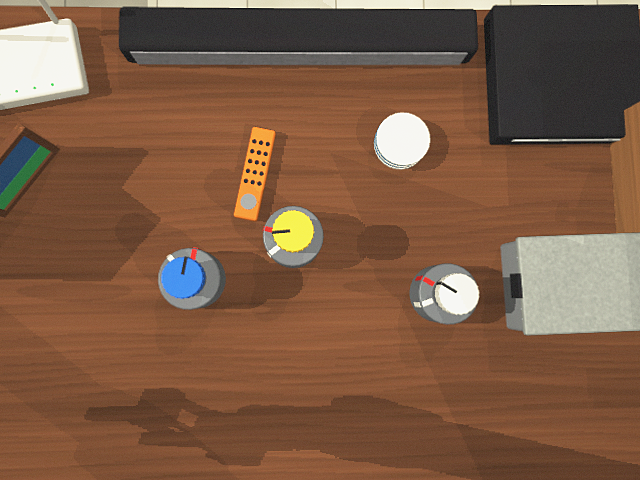

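The pictures agree with the networks: yellow cap at about (293,230) in top, pointer to the left, red mark at (268,230), white mark at (273,251). Next I measure the angles.

```bash
cat > h.py <<'E'
import numpy as np, cv2
from scipy.spatial.transform import Rotation as Ro
from cell import robot, grip, kin, viewer
def unproj(uv,I,z):
    K=np.array(I['camera_matrix']);R=np.array(I['R']);t=np.array(I['t']);k=I['k1']
    uv=np.atleast_2d(uv).astype(float).reshape(-1,1,2)
    n=cv2.undistortPoints(uv,K,np.array([k,0,0,0.]))[:,0]
    d=np.c_[n,np.ones(len(n))]@R; c=-R.T@t
    return (c+d*((z-c[2])/d[:,2])[:,None])[:,:2]
def proj(P,I):
    return cv2.projectPoints(np.atleast_2d(P).astype(float),cv2.Rodrigues(np.array(I['R']))[0],np.array(I['t'],float),np.array(I['camera_matrix']),np.array([I['k1'],0,0,0.]))[0][:,0]
def rot(yaw): # fingers down, jaw axis y at yaw
    x=np.array([0,0,-1.]);y=np.array([np.cos(yaw),np.sin(yaw),0]);return Ro.from_matrix(np.c_[x,y,np.cross(x,y)]).as_rotvec()
def marks(im,I,zc,ctr=(573,17)):
    """zc: head centre height. returns cap centre, pointer angle, red, white angles (deg)"""
    f=im.astype(int);r,g,b=f[...,0],f[...,1],f[...,2]
    p=proj([*ctr,100],I)[0];h,w=r.shape;U,V=np.meshgrid(np.arange(w),np.arange(h))
    s=abs(proj([ctr[0]+60,ctr[1],100],I)[0]-p);s=np.hypot(*s)
    near=np.hypot(U-p[0],V-p[1])<1.6*s
    yel=near&(r>150)&(g>140)&(b<90)
    hull=cv2.convexHull(np.argwhere(yel)[:,::-1].astype(np.int32))
    hm=cv2.fillConvexPoly(np.zeros((h,w),np.uint8),hull,1)>0
    top=unproj(hull[:,0],I,zc+13)
    yp=unproj(np.argwhere(hm)[:,::-1],I,zc+13)
    hi=cv2.erode(hm.astype(np.uint8),np.ones((3,3)))>0
    dark=hi&(r<90)&(g<90)
    dp=unproj(np.argwhere(dark)[:,::-1],I,zc+13)
    red=near&~hm&(r>150)&(g<70)&(b<70)
    wh=near&~hm&(r>190)&(g>190)&(b>190)
    return dict(cap=yp.mean(0),dark=dp,red=np.argwhere(red)[:,::-1],white=np.argwhere(wh)[:,::-1],hull=hull)
E
python3 - <<'E'
from h import *
for c in ["top","scene"]:
    im=cv2.imread(f'pics/{c}0.png')[:,:,::-1];I=viewer.camera_info(c)
    m=marks(im,I,125.5)
    x,y,w,h=cv2.boundingRect(m['hull']);print(c,'cap',m['cap'].round(1),'hull',x,y,w,h,len(m['dark']),len(m['red']),len(m['white']))
    # pointer line
    d=m['dark'];e=cv2.fitLine(d.astype(np.float32),cv2.DIST_HUBER,0,.01,.01).ravel()
    print('pointer line dir',np.degrees(np.arctan2(e[1],e[0])).round(1),'centre',d.mean(0).round(1),'far',d[np.argmax(np.hypot(*(d-m['cap']).T))].round(1))
    for k in('red','white'):
        q=unproj(m[k],I,70);print(k,q.mean(0).round(1),q.min(0).round(),q.max(0).round())
    cap=im[max(0,y-50):y+h+60,max(0,x-50):x+w+50];cv2.imwrite(f'pics/{c}z.png',cv2.resize(cap,None,fx=4,fy=4,interpolation=cv2.INTER_CUBIC)[:,:,::-1][:600,:800])
E
```

```text
top cap [590.2  42. ] hull 235 180 79 73 39 0 66
pointer line dir -85.7 centre [572.3  35.6] far [642.5  65.3]Traceback (most recent call last):
  File "<stdin>", line 10, in <module>
  File "h.py", line 7, in unproj
    n=cv2.undistortPoints(uv,K,np.array([k,0,0,0.]))[:,0]
      ~~~~~~~~~~~~~~~~~~~^^^^^^^^^^^^^^^^^^^^^^^^^^^
cv2.error: OpenCV(4.12.0) /io/opencv/modules/calib3d/src/undistort.dispatch.cpp:347: error: (-215:Assertion failed) CV_IS_MAT(_src) && CV_IS_MAT(_dst) && (_src->rows == 1 || _src->cols == 1) && (_dst->rows == 1 || _dst->cols == 1) && _src->cols + _src->rows - 1 == _dst->rows + _dst->cols - 1 && (CV_MAT_TYPE(_src->type) == CV_32FC2 || CV_MAT_TYPE(_src->type) == CV_64FC2) && (CV_MAT_TYPE(_dst->type) == CV_32FC2 || CV_MAT_TYPE(_dst->type) == CV_64FC2) in function 'cvUndistortPointsInternal'
```

```bash
sed -i 's/(g>140)&(b<90)/(g>0.8*r)\&(b<90)/; s/<1.6\*s/<1.3*s/; s/red=near&~hm&(r>150)&(g<70)&(b<70)/red=near\&~hm\&(r>140)\&(g<0.35*r)\&(b<0.35*r)/' h.py
python3 - <<'E'
from h import *
ims=[]
for c in ["top","scene"]:
    im=cv2.imread(f'pics/{c}0.png')[:,:,::-1];I=viewer.camera_info(c)
    m=marks(im,I,125.5)
    x,y,w,h=cv2.boundingRect(m['hull']);print(c,'cap',m['cap'].round(1),'hull',x,y,w,h,len(m['dark']),len(m['red']),len(m['white']))
    d=m['dark'];e=cv2.fitLine(d.astype(np.float32),cv2.DIST_HUBER,0,.01,.01).ravel()
    print('pointer line dir',np.degrees(np.arctan2(e[1],e[0])).round(1),'centre',d.mean(0).round(1))
    C=np.array([573,17])
    for k in('red','white'):
        if len(m[k])==0: continue
        q=unproj(m[k],I,70)-C;ok=np.hypot(*q.T)<52;print(k,ok.sum(),q[ok].mean(0).round(1),np.degrees(np.arctan2(*q[ok].mean(0)[::-1])).round(1))
    cr=im[y-45:y+h+55,x-45:x+w+45];ims.append(cv2.resize(cr,(390,480),interpolation=cv2.INTER_CUBIC))
cv2.imwrite('pics/z.png',np.hstack(ims)[:,:,::-1])
E
```

```text
top cap [570.6  16.8] hull 272 210 42 43 36 31 69
pointer line dir -85.7 centre [570.5  34.1]
red 31 [ 9.4 40.2] 76.8
white 69 [-23.1  32.8] 125.2
scene cap [579.6  20. ] hull 301 206 38 39 17 53 42
pointer line dir -85.8 centre [568.7  33.7]
red 41 [ 6.6 37.4] 79.9
white 42 [-27.3  30.7] 131.7
```

View pics/z.png

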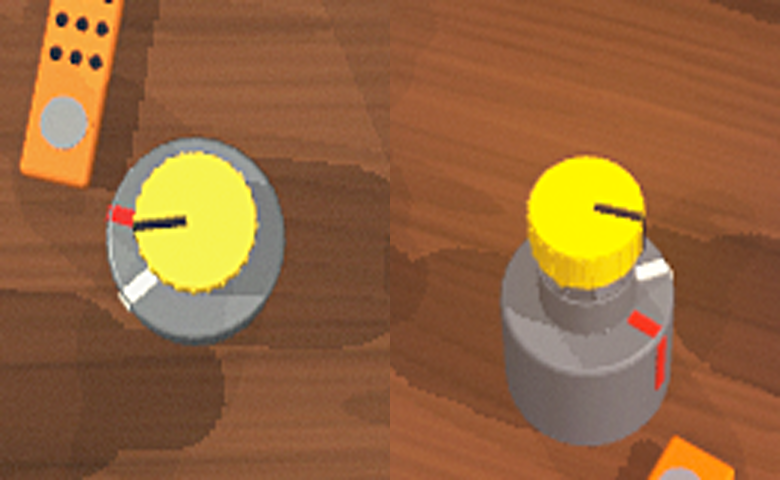

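Pointer ≈94°, red ≈77.5°, white ≈129.5°, so the cap needs about +35° to reach drop-in, which is within the stated range. Next I hover and check with the wrist camera.

Run:
```python
from h import *
j0=np.array(robot.observe()['joints'])
best=None
for yd in range(-180,180,15):
    qs=[kin.ik([571.5,17,z],rot(np.radians(yd+a))) for z,a in((230,0),(106.5,0),(106.5,40),(90,-20))]
    if any(q is None for q in qs): continue
    qs=np.array(qs);c=np.abs(qs-j0).max()
    if best is None or c<best[0]: best=(c,yd,qs)
print(best[0],best[1]);print(best[2].round(3))
yd=best[1]
robot.movep([571.5,17,230],rot(np.radians(yd)))
o=robot.observe();print(o['t'],o['tcp_pos'],o['joints'],o['contact_force'])
I=viewer.camera_info('wrist');im=viewer.read_camera('wrist');cv2.imwrite('pics/w1.png',im[:,:,::-1])
R=np.array(I['R']);t=np.array(I['t'])
for n in["cap_center","canister"]:
    for d in viewer.pinpoint(n,'wrist')[:2]:print(n,round(d['confidence'],2),(R.T@(np.array(d['at'])-t)).round(1))
```

```text
0.7212820550277441 -30
[[-0.582  0.351  0.623  1.816 -0.234  1.048 -0.394]
 [-0.538  0.521  0.585  1.914 -0.385  0.82  -0.27 ]
 [-0.464  0.501  0.484  1.909 -0.315  0.806  0.365]
 [-0.567  0.559  0.627  1.924 -0.448  0.801 -0.566]]
2.8083 [571.55026064  18.53532191 229.82053059] [-0.58311154  0.35171194  0.62123588  1.81552625 -0.23390052  1.04834995
 -0.39407676] [-0.64579339  0.60207029  0.00481627]
cap_center 0.94 [567.7  17.7 128.6]
canister 0.67 [ 470.1 -243.6    1.5]
canister 0.66 [567.7  14.    3.6]
```

View pics/w1.png

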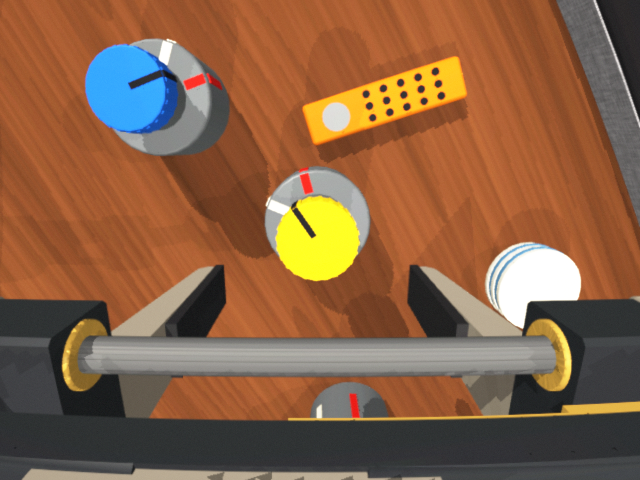

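The wrist picture shows the yellow cap at (318,238), centred between the fingers (mid-column ≈317). The pointer is at (303,222), white at (279,206), red at (306,182). I refine the angles from this view.

Run:
```python
from h import *
im=cv2.imread('pics/w1.png')[:,:,::-1];I=viewer.camera_info('wrist')
m=marks(im,I,125.5,(571,17))
d=m['dark'];e=cv2.fitLine(d.astype(np.float32),cv2.DIST_HUBER,0,.01,.01).ravel()
hp=unproj(m['hull'][:,0],I,138.5)
print('cap',m['cap'],'hull span',np.ptp(hp,0),hp.mean(0),'ptr',len(d),np.degrees(np.arctan2(e[1],e[0])),d.mean(0))
for C in ((571,17),(569,17),(573,17)):
  for k in('red','white'):
    q=unproj(m[k],I,70)-C;r=np.hypot(*q.T);ok=r<50;print(C,k,ok.sum(),r[ok].mean().round(),q[ok].mean(0).round(1),np.degrees(np.arctan2(*q[ok].mean(0)[::-1])).round(1))
# shoulder outline -> centre estimate via known neighbours of grey is skipped
```

```text
cap [571.43106743  17.2854625 ] hull span [62.32547895 64.52911076] [568.39878262  17.26347795] ptr 163 -86.3285 [568.93312199  33.55896947]
(571, 17) red 170 38.0 [ 9.5 36.4] 75.4
(571, 17) white 263 40.0 [-20.4  33.1] 121.7
(569, 17) red 164 38.0 [11.3 36. ] 72.5
(569, 17) white 263 39.0 [-18.4  33.1] 119.1
(573, 17) red 176 38.0 [ 7.7 36.8] 78.3
(573, 17) white 256 41.0 [-22.1  32.9] 123.9
```

Run:
```python
from h import *
def st(s):
    o=robot.observe();y=Ro.from_rotvec(o['tcp_rot']).as_matrix()
    print(s,round(o['t'],2),o['tcp_pos'].round(1),'yaw',np.degrees(np.arctan2(y[1,1],y[0,1])).round(2),'tilt',y[2,0].round(4),'F',np.round(o['contact_force'],1),'M',np.round(o['wrist_torque'],2),'w',round(o['grip_width'],3));return o
st('hover')
robot.goto_joints(np.array(robot.observe()['joints'])+[0,0,0,0,0,0,.1]);st('j7+.1')
robot.servo_line([571,16,108],feed=100,rotation=rot(np.radians(-30)));o=st('down')
grip(0.6,20);o=st('grip')
```

```text
hover 2.96 [571.5  17.9 229.9] yaw -29.91 tilt -1.0 F [ 0.3  0.2 -0.5] M [-0.04  0.05  0.03] w 0.997
j7+.1 3.21 [571.5  18.3 229.8] yaw -24.29 tilt -1.0 F [ 0.2 -0.   0.2] M [-0.07  0.11  0.02] w 0.996
down 4.58 [571.5  16.  108.6] yaw -30.0 tilt -1.0 F [ 0.1 -0.1  0.4] M [-0.09  0.18  0.  ] w 0.996
grip 5.13 [571.1  16.  108.1] yaw -30.0 tilt -1.0 F [-0.4 -0.3  1.3] M [-0.01  0.16 -0.02] w 0.667
```

```bash
cat >> h.py <<'E'
def st(s):
    o=robot.observe();y=Ro.from_rotvec(o['tcp_rot']).as_matrix()
    print(s,round(o['t'],2),o['tcp_pos'].round(1),'yaw',np.degrees(np.arctan2(y[1,1],y[0,1])).round(2),'F',np.round(o['contact_force'],1),'M',np.round(o['wrist_torque'],2),'w',round(o['grip_width'],3));return o
E
python3 - <<'E'
from h import *
o=robot.observe();q=np.array(o['joints'])
for k in range(4): robot.goto_joints(q+[0,0,0,0,0,0,np.radians(34)*(k+1)/4])
o=st('turned')
z=o['tcp_pos'][2];p=np.array([571,16,z])
for dz in (1.5,3,5,8,11,12):
    robot.servo_line([571,16,z-dz],feed=20);o=st(dz)
    if o['contact_force'][2]>10: break
im=viewer.read_camera('scene');cv2.imwrite('pics/s2.png',cv2.resize(im[150:320,220:420],None,fx=3,fy=3)[:,:,::-1])
E
```

```text
turned 6.2 [571.  16. 108.] yaw 3.61 F [-0.2 -0.3 -0.2] M [-0.02  0.02 -0.02] w 0.671
1.5 6.45 [570.9  16.  106.4] yaw 3.87 F [-0.7 -0.2 -1.2] M [-0.09  0.09 -0.01] w 0.67
3 6.7 [570.9  16.  104.9] yaw 3.97 F [-0.4 -0.1  0.8] M [-0.01  0.05 -0.01] w 0.672
5 6.95 [570.9  16.  102.9] yaw 4.0 F [ 0.2 -0.5 -1. ] M [-0.02  0.05 -0.  ] w 0.665
8 7.25 [570.9  16.   99.9] yaw 4.0 F [-0.9 -0.3 -1.5] M [-0.07  0.   -0.02] w 0.671
11 7.55 [570.9  16.   96.9] yaw 4.0 F [-0.8 -0.7 -0.6] M [-0.08  0.04 -0.02] w 0.67
12 7.8 [571.2  16.   96.2] yaw 4.0 F [ 0.3 -0.2  0.2] M [-0.07  0.03  0.03] w 0.67
```

View pics/s2.png

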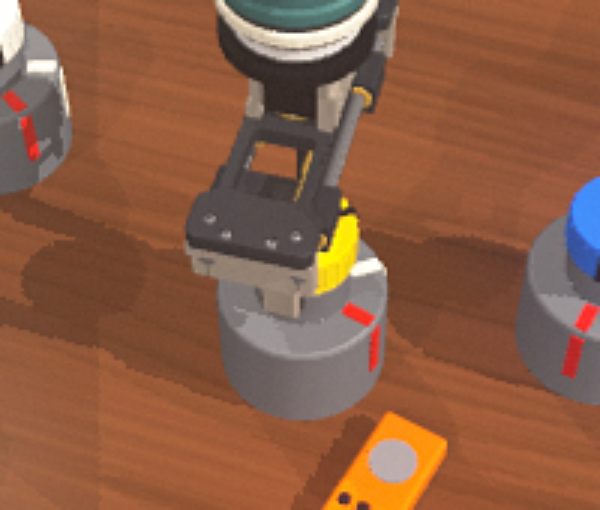

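The cap appears dropped in: it was lowered 12 mm with no force, and the white mark sits under the pointer side. Next I screw it down, watching force and moment.

Run:
```python
from h import *
z0=96.1;prev=0
for a in (6,12,18,24,30,36,42,46,49,52,54,56,58,60):
    z=z0-4.5*min(a,52)/52
    robot.servo_line([571,16,z],feed=2.5 if a<=52 else 1,rotation=rot(np.radians(4-a)))
    o=st(a)
    if abs(o['wrist_torque'][2])>0.35 or abs(o['contact_force'][2])>20: break
```

```text
6 8.15 [571.5  16.   96.1] yaw -1.89 F [-0.9 -0.6  3.7] M [-0.06  0.13 -0.07] w 0.671
12 8.47 [571.9  16.   95.7] yaw -7.92 F [-0.2 -0.6  6.2] M [-0.09  0.06 -0.02] w 0.668
18 8.8 [572.1  15.9  95.1] yaw -13.84 F [ 2.4 -0.7  5.4] M [-0.28 -0.33  0.04] w 0.669
24 9.12 [571.3  16.1  94.4] yaw -19.89 F [-0.5 -0.4  6.7] M [-0.09 -0.02 -0.05] w 0.67
30 9.45 [571.   16.2  93.6] yaw -25.84 F [-0.3  0.   5.4] M [-0.04 -0.01 -0.02] w 0.667
36 9.78 [570.8  16.2  93. ] yaw -31.86 F [0.5 0.3 4.4] M [-0.    0.1  -0.09] w 0.671
42 10.1 [570.7  16.2  92.3] yaw -37.82 F [-0.3  0.2  4. ] M [-0.    0.14 -0.07] w 0.667
46 10.37 [570.6  16.1  91.9] yaw -41.81 F [-1.  -0.1  3.6] M [-0.02  0.26 -0.05] w 0.67
49 10.62 [570.7  16.   91.7] yaw -44.84 F [-0.6  0.   2. ] M [-0.04  0.16 -0.02] w 0.668
52 10.87 [571.   16.   91.6] yaw -47.85 F [-0.6 -0.5  2.8] M [ 0.01  0.27 -0.03] w 0.673
54 11.12 [571.1  16.   91.7] yaw -49.9 F [-0.1  0.5  3.2] M [ 0.02  0.21 -0.1 ] w 0.673
56 11.37 [570.9  16.1  91.6] yaw -51.91 F [-1.   1.9  4.6] M [ 0.1   0.37 -0.06] w 0.666
58 11.62 [570.8  16.2  91.7] yaw -53.9 F [-1.7 -0.5  5.6] M [0.12 0.41 0.2 ] w 0.672
60 11.87 [570.8  16.2  91.6] yaw -55.83 F [-1.7  0.4  5.6] M [0.09 0.5  0.57] w 0.669
```

The rotation torque rises sharply at 58–60°, so the stop is reached. Release, retreat, check.

Run:
```python
from h import *
grip(1.0);st('open')
robot.servo_line([571,16,230],feed=120);st('up')
I=viewer.camera_info('wrist');im=viewer.read_camera('wrist');cv2.imwrite('pics/w3.png',im[:,:,::-1])
m=marks(im,I,109,(571,17));d=m['dark'];e=cv2.fitLine(d.astype(np.float32),cv2.DIST_HUBER,0,.01,.01).ravel()
hp=unproj(m['hull'][:,0],I,122);print('cap',m['cap'],'span',np.ptp(hp,0),'ptr',np.degrees(np.arctan2(e[1],e[0]))%180,d.mean(0))
q=unproj(m['red'],I,70)-m['cap'];ok=np.hypot(*q.T)<50;print('red',np.degrees(np.arctan2(*q[ok].mean(0)[::-1])),q[ok].mean(0))
R=np.array(I['R']);t=np.array(I['t'])
for D in viewer.pinpoint('cap_center','wrist')[:1]:print('pin',D['confidence'],R.T@(np.array(D['at'])-t))
s=viewer.read_camera('scene');Is=viewer.camera_info('scene');R=np.array(Is['R']);t=np.array(Is['t'])
for D in viewer.pinpoint('cap_center','scene')[:1]+viewer.pinpoint('remote_center','scene')[:1]:print('pin',D['confidence'],R.T@(np.array(D['at'])-t))
a=cv2.resize(im[120:300,220:420],(400,360));b=cv2.resize(s[170:310,243:397],(396,360),interpolation=cv2.INTER_CUBIC)
cv2.imwrite('pics/f.png',np.hstack([a,b])[:,:,::-1])
```

```text
open 12.47 [571.   16.   91.5] yaw -56.0 F [-1.4 -0.3 -0.9] M [-0.05  0.18  0.  ] w 1.007
up 13.78 [570.5  16.1 229.3] yaw -56.0 F [-0.5 -0.2 -0.1] M [-0.03  0.16 -0.04] w 0.999
cap [572.10035897  16.98089479] span [63.28627458 62.22709706] ptr 72.44952 [575.70427778  33.1030277 ]
red 77.32268719143543 [ 8.35969477 37.1634991 ]
pin 0.79 [567.45980114  19.21873163 112.89164042]
pin 0.94 [569.46383939  16.92073521 109.24694735]
pin 0.73 [686.2440735   86.52894146   8.1546403 ]
```

View pics/f.png

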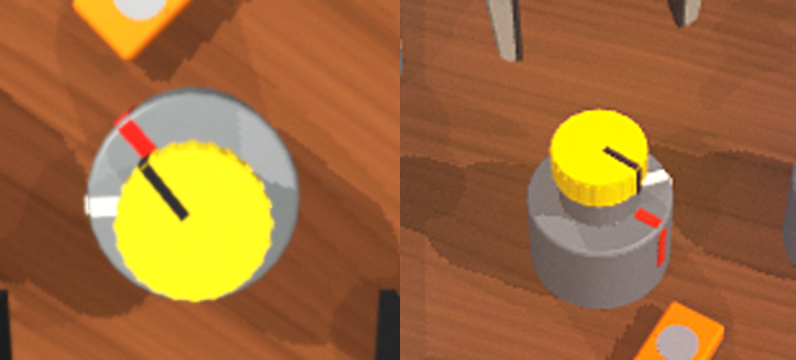

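```bash
python3 -c "
from h import *
robot.hold(0.3);robot.job_done();st('done')"
```

```text
the job is handed in; nothing more can be done
the job is handed in; nothing more can be done
```

I turned the yellow cap back until it dropped into its thread, screwed it down to the stop, let go and backed off. The job was handed in at about 14 s of the 32 s allowed.

- **Drop-in:** I gripped the cap at 20 N, turned it 34° counter-clockwise and lowered it 12 mm, with no resistance.
- **Screwing down:** I turned it 60° clockwise while lowering it 4.5 mm. The torque rose to 0.57 N m over the last 2–4°, which marks the stop. Vertical force stayed under 7 N.
- **Cap height afterwards:** the scene camera put the head centre at 109.2 mm, against 109 mm for fully home. The wrist camera gave 112.9 mm, within its error of about 4 mm.
- **Pointer and red mark:** in the wrist picture the pointer runs straight onto the red mark. Measured, it was at 72° against about 75–77° for red. That small gap is within the error of my angle estimates.
- **Bystanders:** I never went near the white-capped canister or the remote. The network's reading of the remote is within its error of the start, and I did not re-measure the white-capped canister.

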